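# Tighten the vise's sunk hold-down bolt with the T-handle hex key

### The arm

A 6-joint arm with a two-finger parallel gripper is mounted at the origin on the work surface. World frame = base frame: x ahead of the robot, y to its left, z up, the work surface at z = 0. Lengths are in m, angles in rad, forces in N, time in s.
With the tool pointing down it reaches from about 0.275 to 0.825 m from the base axis. Payload 5.2 kg.
Tool frame: the origin (TCP) lies on the mounting face of the last link; the fingertips stand 186 mm ahead of it and the grasp point (between the pads) lies 167 mm ahead of it; z points along the fingers, x is the direction in which the jaws open and shut, and the axes are right-handed (so a half turn about z gives the same grasp; the last joint's range is limited). The gripper opens to 93 mm and grips with 3 to 60 N. Pads are 15 mm wide; open, the fingers measure 128 mm over their backs; the gripper's body (75 mm by 188 mm) begins 65 mm behind the grasp point.
Start: joints at [1.096, 0.259, 1.535, -0, 1.348, -0.203], TCP at [0.148, 0.53, 0.405] pointing down, gripper open.
Joint ranges: [-3.14, 3.14], [-0.91, 2.08], [0.19, 2.58], [-1.22, 4.36], [0.22, 2.71], [-3.12, 3.12]. Speed limits (rad/s): [2.57, 2.57, 3.14, 3.14, 3.14, 3.14].

### API

Orientations are given as a rotation vector (axis times angle).
In Python, from bench import bot gives the robot as it stands.
- The arm moves only by the tool step_arm, never from a script. Its argument "moves" is a list that holds one entry, the list of rows, each a list of 7 numbers: the turn, a rotation vector about the tool's x, y, z in rad, then the shift along the tool's x, y, z in m, then the opening, from 0 (shut) to 1 (fully open). In form: [[[rx, ry, rz, dx, dy, dz, fingers], ...]]. A call has 1 to 20 rows; each row shifts and turns the commanded pose from where the row before left it, along the tool's axes as they then stand; what a row does not reach is not made up. A row lasts 1/12 s, in which the tool goes at most 41.7 mm and 7.16 degrees, less where a joint would pass 70% of its speed; a pose out of reach is approached as far as the arm can. A call with a gripper value outside its range is refused whole. The fingers move at their own pace and stop on an object; "squeeze" is the grip in N (left out, the last holds). Time passes only in rows, so rows that do not move let the fingers close. It gives the time, the measured TCP pose, the force and the opening at its end, in the units of the state.
- bot.get_obs(): the state, without advancing time (a new reading comes with each control period).
- bot.read_camera(name): name is "scene" or "top" or "wrist"; returns a dict with "pixels" (384x512x3 uint8, red, green, blue), "depth" (384x512 float32, m along the optical axis (not along the pixel's ray), 0 where there is no reading), "vertical_fov" (degrees; the focal length in pixels is half the picture's height over the tangent of half this angle, whatever the lens; pixels are square), "cx", "cy" (the principal point, pixels), "dist" ([k1, k2, p1, p2, k3] as OpenCV has them; the pictures are not rectified), "T" (4x4, takes a point from camera to world coordinates). Camera axes: x right, y up, looking along -z (the intrinsics and any distortion apply to the point x, -y, -z); pixel columns grow to the right and rows downward; lengths in m; the calibration is good to about 2 mm. A picture is of the moment at which its call begins.
- bot.finish_job(): hands the job in, once; it reports no verdict.
Trained networks look in the newest picture that a camera, given by its name, has taken for a name from the list of things; names that differ only in an ending like _2 or _b are one class to them, and where a whole thing is asked for, a point or a joint stands for the part that bears it (a point fixed in the world has none). Each returns a list of dicts, best first, with "p" (0 to 1); they miss things now and then, are a little off and sometimes report something else, mostly with a low value. They report only what shows in the picture. A call takes as long as a camera call. They do not tell look-alikes from the thing itself.
- bot.recognise(camera, name): "bbox" ([centre column, centre row, width, height] in pixels, round what is visible of it).
- bot.masks_of(camera, name): "mask" (384x512 bool, what is visible of it) and "bbox" ([centre column, centre row, width, height] in pixels, round what is visible of it).
The state is a dict: "t": time; "q": joint angles; "dq": joint speeds; "tau": joint torques, N m; "tcp_pos": TCP position; "tool_rot": TCP orientation; "force": force on the tool from outside, world axes, zero at the start; "wrist_torque": the same for the moment, N m; "width": finger opening in m.
Only numpy, scipy, OpenCV 4.12 (cv2) and the standard library are available. Lean on these libraries where they do the work, as an engineer would, in place of code of your own. Each camera call takes 0.05 s, during which the arm holds its last target. There are 200 camera calls.

### The job

Take the red T-handled hex key from its stand and tighten the vise's loose hold-down bolt, the one sunk in the slot of the lug on the side away from the robot: feel for its hex socket gently with the key's tip and seat the key fully home, without ramming it. Turn it clockwise, regrasping the handle as you need, until the bolt comes up snug against its stop without straining beyond it, then let go and leave the key standing in the bolt. Leave all the other things where they are.

Things in the scene. Friction and masses are not known exactly. Their poses are not given: they have to be found in the camera images.
- key_handle (a point): Centre of the red T-handle of the hex key: a bar 100 long (this point's x axis), 16 thick (y), 20 tall (z), flat sides, to be gripped across its middle from above. z runs up the shank. Underneath, a round collar 24 wide, then the steel shank; 37 mm free under the bar in the stand. The key weighs about 0.17 kg and starts upright in one of the stand's three holes.
- key_tip (a point): Lowest point of the same key, 100 mm straight below key_handle; same axes. The hex shank is 14 mm across flats, two of its flats facing along the handle (+-x). Below it a round ball nose of radius 6.9 mm pokes out 5 mm: it enters the socket at any angle, the hex behind it only when the flats match (every 60 degrees). Feel with under 15 N.
- key: The whole red hex key; origin at its tip, z up along the shank to the handle, x along the handle bar.
- slot (a point): Middle of the mouth of the counterbored slot, level with the lug's top (56 mm over the table): slot 27 wide (x) and 44 long (y), z up. The loose bolt's head, 24 across, top 14 mm below this point, sits on the slot's centre line, anywhere within 9 mm either way along y: only sight or touch tells where. Beside the head the slot is 34 deep.
- bolt (a joint): Turn of the loose bolt, rad, growing clockwise from above; it starts at 0 to 0.8, and 4.2 is snug at its stop. It drags with 0.12 N m, stays where left, and wants under 0.25 N m at the stop. Its hex socket, 14.9 mm across flats and 15.5 deep (floor 29.5 mm below the slot's mouth) with a 1.4 mm bevelled rim is at an unknown angle: this reading does not tell how the flats lie.
- vise: Fixed blue machine vise with the bolts it carries, on a slotted steel plate 250 x 270 x 16, a black gearbox case in its jaws, highest point 92 mm over the table. Origin: centre of the plate's underside; z up; the jaws close along y, the screw's handle is at -y. Two lugs 50 x 80, tops at 56: the loose bolt's at x = +80, a tight one's at x = -80.
- stand: Fixed yellow stand 62 (x) x 220 (y) x 55 tall, origin at the centre of its underside, with three holes 15.5 (x) by 17.5, 50 deep, 75 apart along y. It holds the red key and two other T-handled tools, in any order, bars roughly along x, bar centres 105 mm over the table.
- driver_blue_c (a point): Handle centre of the blue T-handled nut driver in the stand (same handle as the key). Leave it.
- driver_black_c (a point): Handle centre of the black T-handled nut driver in the stand (same handle as the key). Leave it.
- motor: Black electric motor lying on the table, 64 across, 100 long, origin under its middle. Leave it.
- bracket: Small aluminium angle bracket 60 x 40 x 55 tall, origin under its middle. Leave it.
- tape: Roll of black tape lying flat, 84 across, 24 tall, origin under its middle. Leave it.
- gear: Aluminium gear lying flat, 71 across, 20 tall, origin under its middle. Leave it.
- tub: Small red open tub, 72 across, 50 tall, origin under its middle. Leave it.
Not all that is in view belongs to the job. Of the things that look like the key, the largest one is meant.

How it is judged:
On the way:
1. the key is seated fully home in the loose bolt's socket (z of key_tip in the frame of slot between -0.0315 and -0.0265 m and horizontal distance between key_tip and slot below 0.012 m), for 0.2 s.
At the end, for the whole second after the job is handed in: the bolt is snug (within 0.12 rad of its stop at 4.2) and the key, let go, stands still in its socket: tip 26.5 to 31.5 mm below the slot's mouth, within 12 mm of its middle, leaning under 0.2 rad (all of step 1 and value of joint bolt above 4.08 rad and angle between key's own z axis and vertical below 0.2 rad and linear speed of key below 0.01 m/s); the robot touches nothing.
It fails at once if the key was rammed: pressed with over 20 N before its hex is in the socket (contact force between key and vise above 20 N and z of key_tip in the frame of slot above -0.0207 m).
It fails at once if the key was strained in the bolt or against the vise, contact forces over 90 N in all (contact force between key and vise above 90 N).
It fails at once if another thing was moved from its place (distance of any of driver_blue_c, driver_black_c, motor, bracket, tape, gear, tub from where it was at the start of the episode above 0.03 m).
It also fails if it takes over 70 s, if anything falls off the work surface, if the arm or the gripper's body presses on something with over 40 N, if the wrist force passes 120 N, or if a joint passes its speed limit or range.

## Working session

There is one attempt and no reset: what is moved stays moved. The work goes in short steps, Python scripts to look and compute and a tool call to move; the robot and the scene stay as the last step left them, time stands still between calls to the robot, and variables do not carry over. Pictures are saved under pics/ and viewed, about 8 in all and at most 12, crops included, and the job is handed in when it is done.

Besides the shell and the picture viewer there is one more tool, called after ">>>" as name([rows], argument=value, ...), one row to a line, values as JSON. step_arm: Moves the arm, as the interface text tells. Its arguments: {"type":"object","properties":{"moves":{"type":"array"},"squeeze":{"type":"number"}},"required":["moves"]}

```bash
ls; mkdir -p pics
cat > h.py <<'E'
import numpy as np, cv2
from bench import bot
from scipy.spatial.transform import Rotation as R
def cloud(c):
    d=c["depth"];h,w=d.shape;f=h/2/np.tan(np.radians(c["vertical_fov"])/2)
    u,v=np.meshgrid(np.arange(w),np.arange(h))
    K=np.array([[f,0,c["cx"]],[0,f,c["cy"]],[0,0,1.]])
    n=cv2.undistortPoints(np.stack([u,v],-1).reshape(-1,1,2).astype(np.float64),K,np.array(c["dist"],float)).reshape(h,w,2)
    P=np.stack([n[...,0]*d,-n[...,1]*d,-d],-1)
    T=np.array(c["T"]);W=P@T[:3,:3].T+T[:3,3]
    W[d==0]=np.nan
    return W
def save(c,name): cv2.imwrite("pics/"+name,c["pixels"][...,::-1])
E
python3 - <<'E'
from h import *
ims=[]
for n in ["scene","top"]:
    c=bot.read_camera(n);W=cloud(c);ims.append(c["pixels"]);np.savez(n+".npz",W=W,px=c["pixels"])
    print(n,np.round(c["T"],3).tolist(),c["vertical_fov"])
    for k in ["key_handle","key","vise","stand","driver_blue_c","driver_black_c","bolt","motor","bracket","tape","gear","tub"]:
        for m in bot.masks_of(n,k)[:3]:
            p=W[m["mask"]];
            if len(p): print(k,round(m["p"],2),np.round(m["bbox"]),np.round(np.nanmedian(p,0),3),np.round(np.nanpercentile(p,[3,97],axis=0),3).tolist())
o=bot.get_obs();print({k:np.round(v,3) for k,v in o.items()})
cv2.imwrite("pics/top.png",ims[1][...,::-1]);cv2.imwrite("pics/scene.png",ims[0][...,::-1])
E
```

```text
pics
scene [[0.841, -0.362, 0.401, 1.096], [0.54, 0.547, -0.64, -0.922], [0.012, 0.755, 0.656, 1.02], [0.0, 0.0, 0.0, 1.0]] 43.51128279708796
key_handle 0.7 [214. 276.  12.  27.] [ 0.582 -0.341  0.076] [[0.551, -0.349, 0.011], [0.612, -0.328, 0.082]]
key_handle 0.69 [124. 266.  23.  16.] [ 0.366 -0.448  0.073] [[0.341, -0.464, 0.016], [0.39, -0.429, 0.082]]
key_handle 0.68 [176. 250.  35.  26.] [ 0.464 -0.351  0.108] [[0.412, -0.36, 0.05], [0.509, -0.298, 0.116]]
key 0.86 [175. 249.  31.  24.] [ 0.465 -0.351  0.109] [[0.415, -0.36, 0.06], [0.509, -0.338, 0.116]]
key 0.64 [215. 276.  21.  29.] [ 0.58  -0.339  0.071] [[0.526, -0.349, -0.003], [0.612, -0.293, 0.081]]
key 0.51 [125. 270.  25.  22.] [ 0.365 -0.447  0.073] [[0.337, -0.466, 0.006], [0.392, -0.428, 0.082]]
vise 0.8 [285. 194. 116.  81.] [0.562 0.043 0.043] [[0.419, -0.068, 0.003], [0.655, 0.198, 0.089]]
stand 0.64 [192. 248.  62.  72.] [ 0.469 -0.294  0.051] [[0.42, -0.383, 0.002], [0.494, -0.172, 0.058]]
stand 0.22 [305. 258.  28.  26.] [ 0.721 -0.129  0.022] [[0.684, -0.165, 0.003], [0.76, -0.089, 0.027]]
driver_blue_c 0.7
[... 2694 characters left out ...]
 [[0.655, -0.327, 0.002], [0.755, -0.252, 0.067]]
tape 0.5 [284. 125.  19.  23.] [ 0.709 -0.122  0.023] [[0.679, -0.157, 0.001], [0.755, -0.086, 0.029]]
tub 0.86 [127. 201.  17.  18.] [0.456 0.471 0.017] [[0.426, 0.428, 0.001], [0.484, 0.49, 0.053]]
{'t': np.float64(1.3), 'q': array([ 1.096,  0.259,  1.535,  0.   ,  1.348, -0.203]), 'dq': array([ 0.   ,  0.   , -0.   ,  0.001, -0.   ,  0.003]), 'tau': array([ 0.0000e+00, -4.3721e+01, -2.8431e+01,  7.2000e-02,  3.1000e-02,
       -0.0000e+00]), 'tcp_pos': array([0.148, 0.53 , 0.405]), 'tool_rot': array([-2.502, -1.9  ,  0.   ]), 'force': array([0.117, 0.547, 0.013]), 'wrist_torque': array([-0.034,  0.013,  0.033]), 'width': np.float64(0.093)}
```

Run:
```python
from h import *
a=np.load("scene.npz");b=np.load("top.npz")
A=cv2.resize(a["px"][100:340,90:390],(750,600));B=cv2.resize(b["px"][90:260,100:420],(800,425))
cv2.imwrite("pics/s1.png",A[...,::-1]);cv2.imwrite("pics/t1.png",B[...,::-1])
c=bot.read_camera("wrist");print(np.round(c["T"],3).tolist(),c["vertical_fov"]); o=bot.get_obs()
Tt=np.eye(4);Tt[:3,:3]=R.from_rotvec(o["tool_rot"]).as_matrix();Tt[:3,3]=o["tcp_pos"]
print(np.round(np.linalg.inv(Tt)@np.array(c["T"]),3).tolist());print(np.round(Tt,3).tolist())
```

```text
[[0.27, -0.92, -0.284, 0.068], [0.963, 0.258, 0.079, 0.551], [0.0, -0.295, 0.956, 0.384], [0.0, 0.0, 0.0, 1.0]] 67.92049291271242
[[1.0, 0.001, 0.0, -0.001], [0.001, -0.956, -0.295, -0.083], [-0.0, 0.295, -0.956, 0.021], [0.0, 0.0, 0.0, 1.0]]
[[0.268, 0.963, -0.0, 0.148], [0.963, -0.268, -0.0, 0.53], [-0.0, 0.0, -1.0, 0.405], [0.0, 0.0, 0.0, 1.0]]
```

View pics/s1.png

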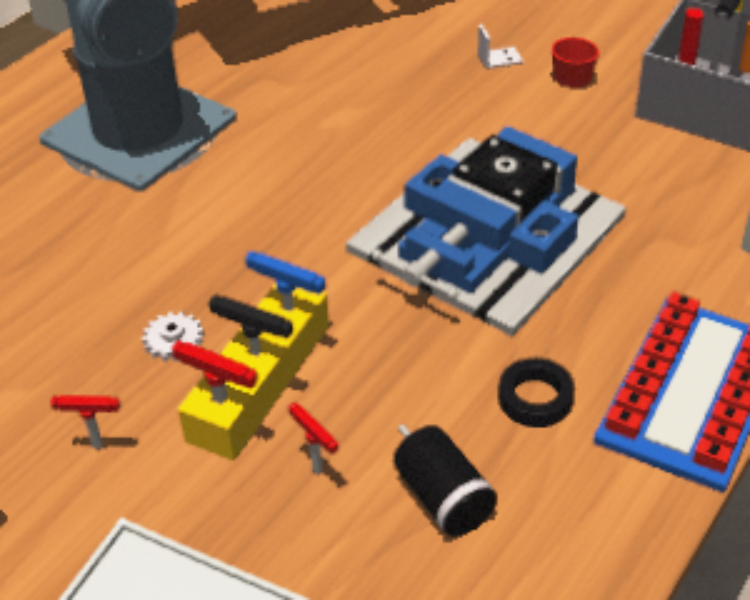

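View pics/t1.png

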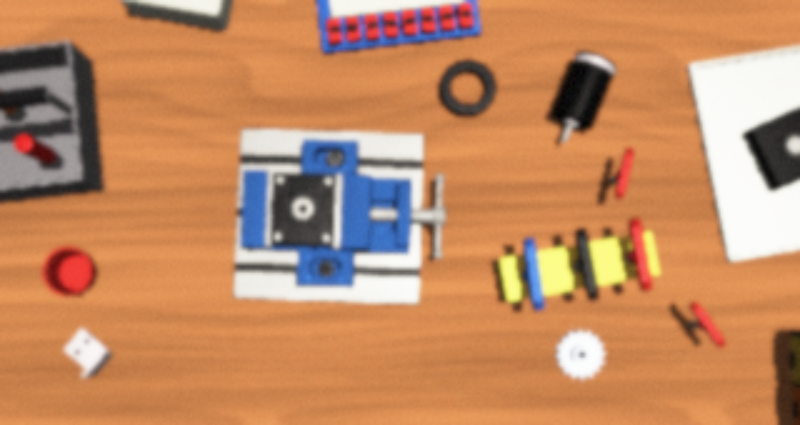

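Red key is in the stand's right end (top crop 640,255), with two smaller red look-alikes on the table. The far lug's slot is at top crop (332,157). I'll look at the vise from above on the way.

>>> step_arm([
  [[0,0,0,-0.0207,0.0305,0,1],[0,0,0,-0.0207,0.0305,0,1],[0,0,0,-0.0207,0.0305,0,1],[0,0,0,-0.0207,0.0305,0,1],[0,0,0,-0.0207,0.0305,0,1],[0,0,0,-0.0207,0.0305,0,1],[0,0,0,-0.0207,0.0305,0,1],[0,0,0,-0.0207,0.0305,0,1],[0,0,0,-0.0207,0.0305,0,1],[0,0,0,-0.0207,0.0305,0,1],[0,0,0,-0.0207,0.0305,0,1],[0,0,0,-0.0207,0.0305,0,1],[0,0,0,-0.0207,0.0305,0,1],[0,0,0,-0.0207,0.0305,0,1],[0,0,0,-0.0207,0.0305,0,1],[0,0,0,-0.0207,0.0305,0,1],[0,0,-0.098,0,0,0,1],[0,0,-0.098,0,0,0,1],[0,0,-0.098,0,0,0,1],[0,0,-0.098,0,0,0,1]],
])

```text
t: 3.02
tcp_pos: [0.529, 0.0793, 0.4046]
tool_rot: [-2.079, -2.355, 0.0]
force: [0.1, -0.3, -0.0]
width: 0.0928
```

Run:
```python
from h import *
c=bot.read_camera("wrist");W=cloud(c);np.savez("w1.npz",W=W,px=c["pixels"],d=c["depth"]);save(c,"w1.png")
o=bot.get_obs();print({k:np.round(v,3) for k,v in o.items()})
for k in ["vise","bolt","key"]:
  for m in bot.masks_of("wrist",k)[:2]:
    print(k,m["p"],m["bbox"])
# lug tops: points z 53..59
s=(W[...,2]>.052)&(W[...,2]<.06)
n,l,st,ce=cv2.connectedComponentsWithStats(s.astype(np.uint8))
for i in range(1,n):
  if st[i,4]>300:
    p=W[l==i]; r=cv2.minAreaRect((p[:,:2]*1000).astype(np.float32)); print(st[i],np.round(p.mean(0),4),r)
```

```text
{'t': np.float64(3.067), 'q': array([-0.06 ,  0.232,  1.571, -0.   ,  1.339, -1.76 ]), 'dq': array([ 0.006, -0.003,  0.002, -0.002, -0.   ,  0.238]), 'tau': array([-1.2100e-01, -4.1890e+01, -2.8284e+01,  4.0000e-03,  8.5000e-02,
        4.9800e-01]), 'tcp_pos': array([0.529, 0.079, 0.405]), 'tool_rot': array([-2.072, -2.361,  0.   ]), 'force': array([-0.386,  0.481,  0.377]), 'wrist_torque': array([ 0.048, -0.001, -0.001]), 'width': np.float64(0.093)}
vise 0.66 [248.3, 160.6, 270.6, 220.1]
bolt 0.57 [241.3, 235.2, 16.5, 11.8]
[   0   32   51   63 2375] [ 0.4342 -0.1873  0.0543] ((434.00689697265625, -192.83999633789062), (62.827064514160156, 59.543617248535156), 8.68405818939209)
[ 230   81   80   58 2363] [0.4515 0.0881 0.0553] ((451.9998779296875, 88.39026641845703), (80.44686889648438, 49.527069091796875), 86.9780044555664)
[ 115  102   88  102 2634] [ 0.5226 -0.0345  0.0572] ((522.7661743164062, -31.18596649169922), (101.8650894165039, 121.77877807617188), 89.85242462158203)
[ 212  222   66   39 1199] [0.6189 0.0779 0.0554] ((615.1947021484375, 79.68638610839844), (80.08817291259766, 44.15283203125), 87.08950805664062)
```

View pics/w1.png

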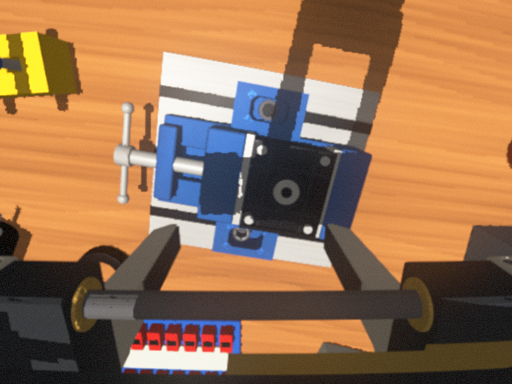

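Wrist view: vise upright in view, far lug at (243,238), bolt head and dark socket at (241,235). Lug fit puts the slot near (0.612, 0.080) with vise yaw about -3°. I'll look closer into the slot.

>>> step_arm([
  [[0,0,0,-0.0025,0.02,0.01,1],[0,0,0,-0.0025,0.02,0.02,1],[0,0,0,-0.0025,0.02,0.02,1],[0,0,0,-0.0025,0.02,0.02,1],[0,0,0,-0.0025,0.02,0.02,1],[0,0,0,-0.0025,0.02,0.02,1],[0,0,0,-0.0025,0.02,0.02,1],[0,0,0,-0.0025,0.01,0.02,1],[0,0,0,0,0,0.005,1],[0,0,0,0,0,0,1]],
])

```text
t: 4.05
tcp_pos: [0.6794, 0.078, 0.2471]
tool_rot: [-2.083, -2.346, 0.005]
force: [-0.3, -0.0, -0.1]
width: 0.0929
```

Run:
```python
from h import *
c=bot.read_camera("wrist");W=cloud(c);np.savez("w2.npz",W=W,px=c["pixels"],d=c["depth"])
o=bot.get_obs();print({k:np.round(v,3) for k,v in o.items()})
for k in ["bolt","vise"]:
  for m in bot.masks_of("wrist",k)[:2]: print(k,m["p"],np.round(m["bbox"]),np.nanmedian(W[m["mask"]],0))
s=(W[...,2]>.052)&(W[...,2]<.06)
n,l,st,ce=cv2.connectedComponentsWithStats(s.astype(np.uint8))
for i in range(1,n):
  if st[i,4]>800:
    p=W[l==i]; r=cv2.minAreaRect((p[:,:2]*1000).astype(np.float32)); print(st[i],np.round(p.mean(0),4),r)
# orthorectified map of slot region: 0.25mm/px... render colour & height
x0,y0=.612,.080
m=(abs(W[...,0]-x0)<.045)&(abs(W[...,1]-y0)<.045)
vv,uu=np.where(m);print(uu.min(),uu.max(),vv.min(),vv.max())
crop=c["pixels"][vv.min():vv.max()+1,uu.min():uu.max()+1]
cv2.imwrite("pics/w2c.png",cv2.resize(crop,None,fx=5,fy=5,interpolation=cv2.INTER_CUBIC)[:600,:800,::-1])
h=(W[...,2]>.036)&(W[...,2]<.048)&(abs(W[...,0]-x0)<.014)&(abs(W[...,1]-y0)<.024)
p=W[h];print(len(p),p.mean(0),cv2.minAreaRect((p[:,:2]*1000).astype(np.float32)), cv2.minEnclosingCircle((p[:,:2]*1000).astype(np.float32)))
```

```text
{'t': np.float64(4.1), 'q': array([-0.048,  0.619,  1.368,  0.   ,  1.157, -1.738]), 'dq': array([ 0.001, -0.041, -0.014,  0.003,  0.005, -0.008]), 'tau': array([-2.5800e-01, -5.8525e+01, -2.5330e+01, -4.1000e-02, -3.3000e-02,
        2.1000e-02]), 'tcp_pos': array([0.68 , 0.078, 0.249]), 'tool_rot': array([-2.084, -2.348,  0.003]), 'force': array([-0.249,  0.716,  0.704]), 'wrist_torque': array([0.061, 0.018, 0.012]), 'width': np.float64(0.093)}
bolt 0.7 [259. 129.  38.  33.] [0.61132096 0.07470612 0.03999475]
vise 0.79 [256. 108. 512. 213.] [0.58324302 0.08959812 0.05542044]
[  67    0   46   41 1488] [ 0.5622 -0.0235  0.0582] ((560.6508178710938, -25.56277084350586), (22.858686447143555, 21.21886444091797), 87.14717102050781)
[ 198   77  148  107 8296] [0.6106 0.0799 0.0553] ((611.67822265625, 80.30715942382812), (80.71743774414062, 50.198917388916016), 86.95996856689453)
108 479 31 383
978 [0.61372564 0.07880008 0.04134456] ((612.1184692382812, 80.29715728759766), (44.7094841003418, 26.960203170776367), 88.80976867675781) ((611.518798828125, 80.25413513183594), 23.473777770996094)
```

View pics/w2c.png

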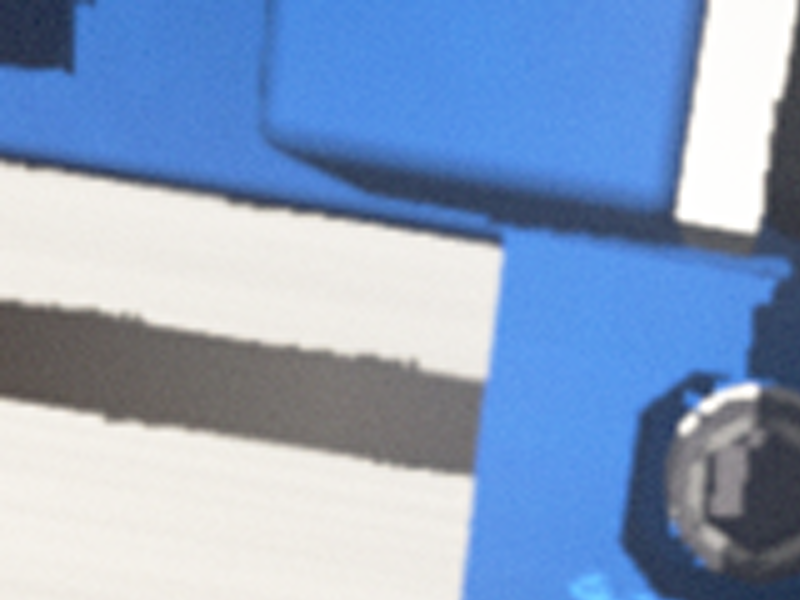

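The lug fit gives slot (0.6117, 0.0803), yaw -3.0°. The crop shows the head and its hex socket clearly, at crop (755,480). I'll rectify that patch to the head-top plane to read its centre and the hex angle.

Run:
```python
from h import *
c=bot.read_camera("wrist")
f=192/np.tan(np.radians(c["vertical_fov"])/2);K=np.array([[f,0,c["cx"]],[0,f,c["cy"]],[0,0,1.]])
T=np.linalg.inv(np.array(c["T"]));N=600;s=.00006;x0,y0=.6115,.0765
j,i=np.meshgrid(np.arange(N),np.arange(N))
X=np.stack([x0-(i-N/2)*s,y0-(j-N/2)*s,np.full((N,N),.042)],-1) # up=+x,left=+y (as seen from above)
P=X@T[:3,:3].T+T[:3,3]; P=P.reshape(-1,3)*[1,-1,-1]
uv=cv2.projectPoints(P.reshape(-1,1,3),np.zeros(3),np.zeros(3),K,np.array(c["dist"],float))[0].reshape(N,N,2).astype(np.float32)
im=cv2.remap(c["pixels"],uv[...,0],uv[...,1],cv2.INTER_CUBIC)
im=cv2.convertScaleAbs(im,alpha=1.4)
for k in range(0,N,100): im[k,:]=(0,255,0) if k!=300 else (255,255,0); im[:,k]=(0,255,0) if k!=300 else (255,255,0)
cv2.imwrite("pics/ortho.png",im[...,::-1])
np.savez("w3.npz",px=c["pixels"])
```

```text
(no output)
```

View pics/ortho.png

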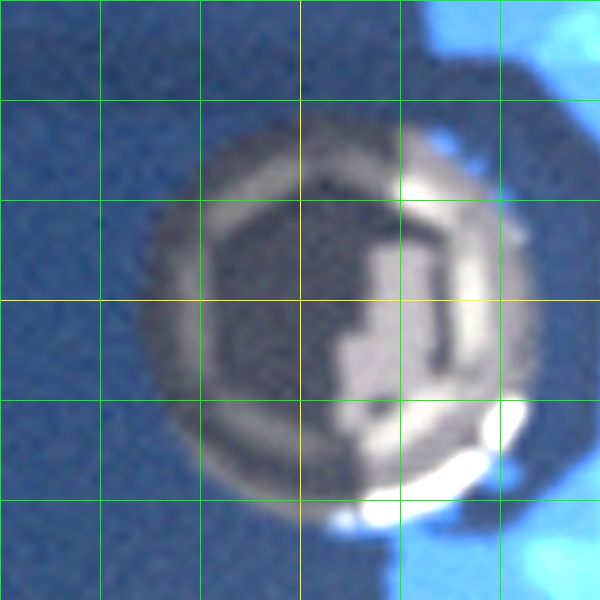

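Rectified view (up = +x, right = -y, 0.06 mm/px): the head disc is centred at (337,320) and is 24 mm wide, as given. Two socket flats run vertically, at x = 212 and 452. So the bolt is at about (0.611, 0.0743), with a flat normal along world y, and the handle should enter at 30°. Now on to the key.

>>> step_arm([
  [[0,0,0,0,0,-0.035,1],[0,0,0,0,0,-0.035,1],[0,0,0,0,0,-0.035,1],[0,0,0,-0.0263,-0.0181,-0.0031,1],[0,0,0,-0.0263,-0.0181,-0.0031,1],[0,0,0,-0.0263,-0.0181,-0.0031,1],[0,0,0,-0.0263,-0.0181,-0.0031,1],[0,0,0,-0.0263,-0.0181,-0.0031,1],[0,0,0,-0.0263,-0.0181,-0.0031,1],[0,0,0,-0.0263,-0.0181,-0.0031,1],[0,0,0,-0.0263,-0.0181,-0.0031,1],[0,0,0,-0.0263,-0.0181,-0.0031,1],[0,0,0,-0.0263,-0.0181,-0.0031,1],[0,0,0,-0.0263,-0.0181,-0.0031,1],[0,0,0,-0.0263,-0.0181,-0.0031,1],[0,0,0,-0.0263,-0.0181,-0.0031,1],[0,0,0,-0.0263,-0.0181,-0.0031,1],[0,0,0,-0.0263,-0.0181,-0.0031,1],[0,0,0,0,0,0,1]],
])

```text
t: 5.83
tcp_pos: [0.4553, -0.3504, 0.4037]
tool_rot: [2.086, 2.342, -0.005]
force: [0.1, 0.3, -0.2]
width: 0.0932
```

Run:
```python
from h import *
c=bot.read_camera("wrist");W=cloud(c);save(c,"w4.png")
o=bot.get_obs();print({k:np.round(v,4) for k,v in o.items() if k in("t","q","tcp_pos","tool_rot")})
for k in ["key_handle","driver_black_c","driver_blue_c"]:
  for m in bot.masks_of("wrist",k)[:2]:
    p=W[m["mask"]];p=p[p[:,2]>.108]
    if len(p)>20: print(k,round(m["p"],2),np.round(m["bbox"]),np.round(p.mean(0),4),cv2.minAreaRect((p[:,:2]*1000).astype(np.float32)))
```

```text
{'t': np.float64(5.8833), 'q': array([-8.4610e-01,  3.0150e-01,  1.4801e+00, -5.0000e-04,  1.3563e+00,
       -2.5325e+00]), 'tcp_pos': array([ 0.4563, -0.3483,  0.4033]), 'tool_rot': array([ 2.0869e+00,  2.3434e+00, -1.5000e-03])}
driver_black_c 0.96 [327. 187.  24.  98.] [ 0.4397 -0.276   0.1142] ((447.23638916015625, -285.6599426269531), (96.26185607910156, 40.153385162353516), 9.45456600189209)
driver_blue_c 0.64 [398. 185.  46.  96.] [ 0.4311 -0.2019  0.1134] ((433.9577941894531, -200.37342834472656), (96.68038177490234, 16.648876190185547), 6.432600975036621)
```

View pics/w4.png

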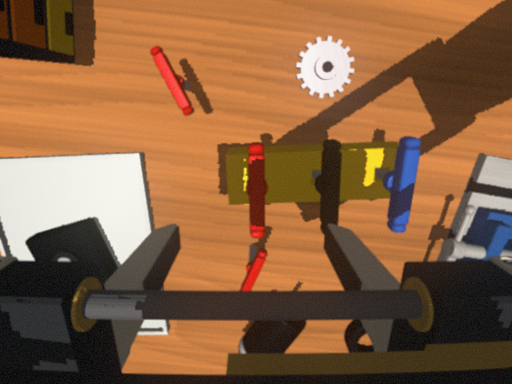

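The key bar runs from (257,145) to (258,236), in the hand's shadow. Black is at 330 and blue at 404. I'll measure the bar from depth.

Run:
```python
from h import *
c=bot.read_camera("wrist");W=cloud(c);o=bot.get_obs()
def bar(u0,u1):
    s=np.zeros(W.shape[:2],bool);s[135:245,u0:u1]=1
    s&=(W[...,2]>.109)&(W[...,2]<.122)
    p=W[s];q=(p[:,:2]*1000).astype(np.float32);v=cv2.fitLine(q,cv2.DIST_HUBER,0,.01,.01).ravel()
    print(len(p),p.mean(0),cv2.minAreaRect(q),np.degrees(np.arctan2(v[1],v[0])))
bar(240,275);bar(312,345);bar(380,425)
p=o["tcp_pos"];print(p,np.degrees(2*np.arctan2(o["tool_rot"][1],o["tool_rot"][0])))
```

```text
1494 [ 0.45578118 -0.34820974  0.11359081] ((458.1385803222656, -347.9528503417969), (98.19254302978516, 16.000926971435547), 7.688076019287109) 7.8728786
1495 [ 0.44238936 -0.27534361  0.113785  ] ((446.3954772949219, -273.7958679199219), (98.41929626464844, 16.619998931884766), 8.877653121948242) 7.796262
1553 [ 0.43191097 -0.2015756   0.1135554 ] ((435.08367919921875, -200.10037231445312), (98.52425384521484, 16.611675262451172), 6.796014308929443) 6.0293193
[ 0.45816275 -0.34505461  0.40190625] 96.94100708033162
```

>>> step_arm([
  [[0,0,-0.015,-0.003,0,0,0.45],[0,0,0,0,0,0.015,0.45],[0,0,0,0,0,0.02,0.45],[0,0,0,0,0,0.02,0.45],[0,0,0,0,0,0.02,0.45],[0,0,0,0,0,0.015,0.45],[0,0,0,0,0,0,0.45],[0,0,0,0,0,0,0.45],[0,0,0,0,0,0,0.45]],
])

```text
t: 6.83
tcp_pos: [0.4589, -0.3491, 0.3122]
tool_rot: [2.064, 2.367, -0.0]
force: [0.6, 0.2, 0.8]
width: 0.043
```

Run:
```python
from h import *
o=bot.get_obs();p=o["tcp_pos"];print(o["t"],p,np.degrees(2*np.arctan2(o["tool_rot"][1],o["tool_rot"][0])),o["width"],o["tool_rot"],o["q"],o["force"])
c=bot.read_camera("wrist");W=cloud(c)
s=(W[...,2]>.109)&(W[...,2]<.122)&(abs(W[...,1]+.348)<.02)&(abs(W[...,0]-.458)<.056)
q=(W[s][:,:2]*1000).astype(np.float32);v=cv2.fitLine(q,cv2.DIST_HUBER,0,.01,.01).ravel()
print(len(q),q.mean(0),v,cv2.minAreaRect(q),np.degrees(np.arctan2(v[1],v[0])))
cv2.imwrite("pics/w5.png",c["pixels"][...,::-1])
```

```text
6.8333 [ 0.45890257 -0.34910658  0.31222908] 97.82319000729944 0.0429587930271025 [ 2.06386423e+00  2.36681871e+00 -2.67936396e-04] [-8.43703422e-01  3.81291434e-01  1.59884402e+00 -4.07226401e-06
  1.16013477e+00 -2.55103855e+00] [0.56746153 0.15015228 0.76733519]
2960 [ 453.79678 -348.4571 ] [ 9.9050415e-01  1.3748266e-01  4.5347772e+02 -3.4845987e+02] ((458.1770935058594, -347.8260803222656), (98.03187561035156, 16.016586303710938), 7.760019779205322) 7.902206
```

View pics/w5.png

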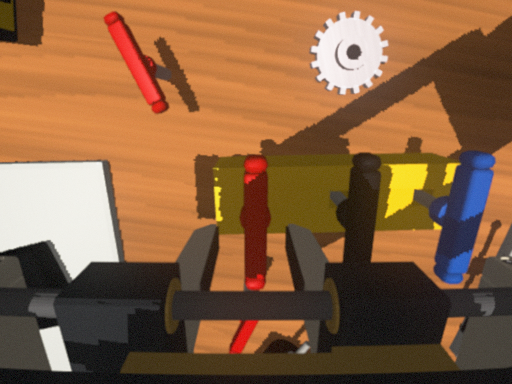

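The fingers straddle the red bar (column 256) with room on both sides, and the black bar is clear. Down, grip and a short lift.

>>> step_arm([
  [[0,0,0,0.001,0,0.015,0.45],[0,0,0,0,0,0.015,0.45],[0,0,0,0,0,0,0.45],[0,0,0,0,0,0,0.0],[0,0,0,0,0,0,0.0],[0,0,0,0,0,0,0.0],[0,0,0,0,0,0,0.0],[0,0,0,0,0,0,0.0],[0,0,0,0,0,0,0.0],[0,0,0,0,0,0,0.0]],
], squeeze=45)

```text
t: 7.72
tcp_pos: [0.4583, -0.3484, 0.2821]
tool_rot: [2.065, 2.365, 0.0]
force: [-0.2, 1.9, 5.5]
width: 0.0157
```

>>> step_arm([
  [[0,0,0,0,0,-0.005,0],[0,0,0,0,0,-0.01,0],[0,0,0,0,0,-0.015,0],[0,0,0,0,0,-0.015,0],[0,0,0,0,0,-0.015,0],[0,0,0,0,0,-0.015,0],[0,0,0,0,0,-0.015,0],[0,0,0,0,0,-0.01,0],[0,0,0,0,0,0,0],[0,0,0,0,0,0,0]],
])

```text
t: 8.55
tcp_pos: [0.4581, -0.3483, 0.3816]
tool_rot: [2.066, 2.366, -0.0]
force: [0.1, 0.2, -2.1]
width: 0.0152
```

Run:
```python
from h import *
c=bot.read_camera("wrist");W=cloud(c);np.savez("w6.npz",W=W)
o=bot.get_obs();p=o["tcp_pos"];print(o["t"],p,np.degrees(2*np.arctan2(o["tool_rot"][1],o["tool_rot"][0])),o["width"],o["tool_rot"],o["q"],o["force"],o["wrist_torque"])
cv2.imwrite("pics/w6.png",c["pixels"][...,::-1])
```

```text
8.6 [ 0.45792569 -0.34816042  0.38077068] -262.25433565104373 0.015578410895007578 [-2.06582329e+00 -2.36583220e+00  9.83909117e-06] [-8.43850551e-01  3.20536818e-01  1.50946739e+00 -1.06119552e-04
  1.31234824e+00 -2.54980706e+00] [ 0.4866193   0.10086238 -2.01462306] [ 0.04358404  0.00694033 -0.02681578]
```

View pics/w6.png

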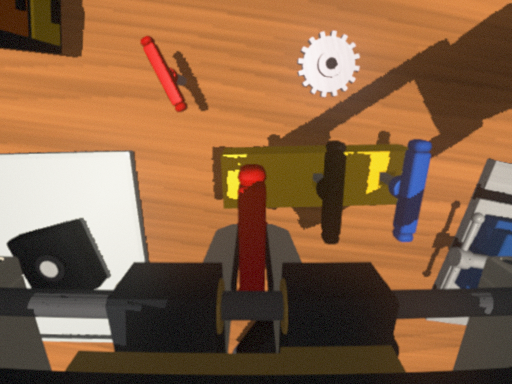

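Key held (about 2 N of weight), the others untouched. Lift over the neighbours, carry to above the bolt and turn the handle to 30°. Before that I'll check the held bar's slope.

Run:
```python
from h import *
W=np.load("w6.npz")["W"]
s=np.zeros(W.shape[:2],bool);s[165:285,240:264]=1
s&=(W[...,2]>.19)&(W[...,2]<.235)
p=W[s];a=np.radians(7.75);t=(p[:,:2]-[.458,-.348])@[np.cos(a),np.sin(a)];n=(p[:,:2]-[.458,-.348])@[-np.sin(a),np.cos(a)]
print(len(p),t.min(),t.max(),n.mean(),np.median(p[:,2]))
for lo in np.arange(-.05,0,.008):
  k=(t>=lo)&(t<lo+.008)
  if k.sum()>8: print(round(lo,3),k.sum(),np.round(np.percentile(p[k,2],[50,80,95]),4),np.round(n[k].mean(),4))
```

```text
2859 -0.04957141672822699 0.022890827130746114 -0.0011755551819064246 0.2131885016470365
-0.05 414 [0.212  0.213  0.2137] -0.0011
-0.042 346 [0.2127 0.2134 0.214 ] -0.0011
-0.034 329 [0.2133 0.2139 0.2144] -0.0011
-0.026 316 [0.2134 0.2138 0.2142] -0.0012
-0.018 306 [0.2133 0.2138 0.2144] -0.0011
-0.01 304 [0.2133 0.2138 0.2144] -0.0013
-0.002 291 [0.2134 0.2139 0.2143] -0.0012
```

>>> step_arm([
  [[0,0,0,0,0,-0.0165,0],[0,0,0,0,0,-0.0165,0],[0,0,0,0,0,-0.0165,0],[0,0,0,0.0306,0.01605,0,0],[0,0,0,0.0306,0.01605,0,0],[0,0,0,0.0306,0.01605,0,0],[0,0,0,0.0306,0.01605,0,0],[0,0,0,0.0306,0.01605,0,0],[0,0,0,0.0306,0.01605,0,0],[0,0,0,0.0306,0.01605,0,0],[0,0,0,0.0306,0.01605,0,0],[0,0,0,0.0306,0.01605,0,0],[0,0,0,0.0306,0.01605,0,0],[0,0,0,0.0306,0.01605,0,0],[0,0,0,0.0306,0.01605,0,0],[0,0,0,0.0306,0.01605,0,0],[0,0,-0.097,0,0,0,0],[0,0,-0.097,0,0,0,0],[0,0,-0.097,0,0,0,0],[0,0,-0.097,0,0,0,0]],
])

```text
t: 10.27
tcp_pos: [0.6111, 0.0745, 0.4288]
tool_rot: [-1.562, -2.722, 0.003]
force: [-0.2, 0.5, -1.8]
width: 0.0159
```

>>> step_arm([
  [[0,0,0,0,0,0.02,0],[0,0,0,0,0,0.02,0],[0,0,0,0,0,0.01,0],[0,0,0,0,0,0,0],[0,0,0,0,0,0,0],[0,0,0,0,0,0,0],[0,0,0,0,0,0,0]],
])

```text
t: 10.85
tcp_pos: [0.6116, 0.074, 0.3819]
tool_rot: [1.57, 2.719, 0.001]
force: [0.9, -0.6, -1.8]
width: 0.0156
```

```bash
cat > st.py <<'E'
from h import *
o=bot.get_obs();r=R.from_rotvec(o["tool_rot"]).as_matrix()
print("t",round(float(o["t"]),2),"tcp",np.round(o["tcp_pos"],4),"psi",round(float(np.degrees(np.arctan2(r[1,0],r[0,0]))),2),"tilt",np.round(r[:2,2],4),"q",np.round(o["q"],3),"F",np.round(o["force"],2),"M",np.round(o["wrist_torque"],3),"w",round(float(o["width"]),4))
E
python3 st.py
python3 - <<'E'
from h import *
c=bot.read_camera("scene");save(c,"s7.png");W=cloud(c)
m=(W[...,2]>.09)&(W[...,2]<.23)&(abs(W[...,0]-.61)<.1)&(abs(W[...,1]-.07)<.1)
v,u=np.where(m);print(u.min(),u.max(),v.min(),v.max())
cv2.imwrite("pics/s7.png",cv2.resize(c["pixels"][120:250,220:380],None,fx=4,fy=4,interpolation=cv2.INTER_CUBIC)[...,::-1])
E
```

```text
t 10.85 tcp [0.6116 0.074  0.3819] psi 119.98 tilt [ 0.002  -0.0001] q [-0.06   0.391  1.403 -0.     1.345 -2.154] F [ 0.9  -0.63 -1.75] M [0.036 0.015 0.023] w 0.0156
279 327 148 179
```

View pics/s7.png

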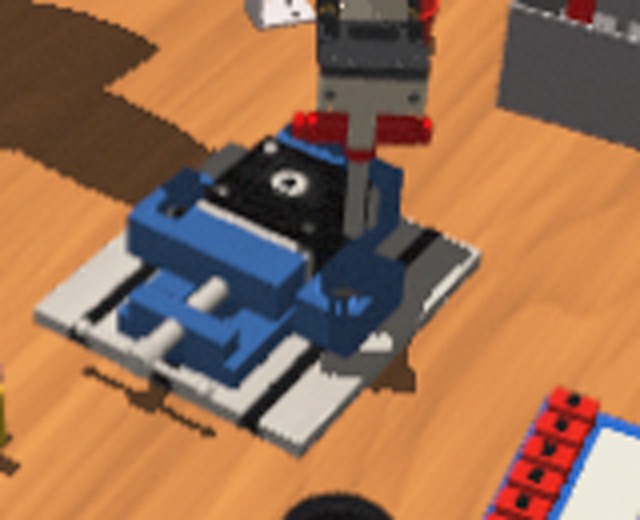

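The key hangs upright with its bar level, its tip above the far lug. The gripped bar reads 1.1 mm off along the jaw axis, which is a camera bias, so I'll correct the target y to 0.075. Descend to just above the head.

>>> step_arm([
  [[0,0,0,0.0013,0,0,0],[0,0,0,0,0,0.01,0],[0,0,0,0,0,0.015,0],[0,0,0,0,0,0.015,0],[0,0,0,0,0,0.01,0],[0,0,0,0,0,0.005,0],[0,0,0,0,0,0,0],[0,0,0,0,0,0,0],[0,0,0,0,0,0,0]],
])

```text
t: 11.65
tcp_pos: [0.6109, 0.0751, 0.3266]
tool_rot: [1.571, 2.719, 0.001]
force: [-0.9, 0.6, -1.3]
width: 0.0153
```

```bash
python3 st.py
```

```text
t 11.65 tcp [0.6109 0.0751 0.3266] psi 119.98 tilt [ 0.0015 -0.0001] q [-0.059  0.433  1.48  -0.     1.227 -2.153] F [-0.86  0.59 -1.25] M [ 0.014 -0.006 -0.02 ] w 0.0153
```

>>> step_arm([
  [[0,0,0,0,0,0.002,0],[0,0,0,0,0,0.002,0],[0,0,0,0,0,0.002,0],[0,0,0,0,0,0.001,0],[0,0,0,0,0,0.0005,0],[0,0,0,0,0,0.0005,0],[0,0,0,0,0,0,0],[0,0,0,0,0,0,0]],
])

```text
t: 12.32
tcp_pos: [0.6106, 0.0751, 0.3177]
tool_rot: [1.571, 2.72, -0.0]
force: [0.3, 1.3, -2.5]
width: 0.0155
```

>>> step_arm([
  [[0,0,0,0,0,0.0005,0],[0,0,0,0,0,0.0005,0],[0,0,0,0,0,0,0],[0,0,0,0,0,0,0]],
])

```text
t: 12.65
tcp_pos: [0.6106, 0.0752, 0.3167]
tool_rot: [-1.571, -2.72, 0.0]
force: [0.0, 0.4, -1.5]
width: 0.0158
```

>>> step_arm([
  [[0,0,0,0,0,0.0005,0],[0,0,0,0,0,0.0005,0],[0,0,0,0,0,0,0],[0,0,0,0,0,0,0]],
])

```text
t: 12.98
tcp_pos: [0.6106, 0.0751, 0.3157]
tool_rot: [-1.571, -2.72, 0.0]
force: [-0.8, 0.1, -2.2]
width: 0.0155
```

>>> step_arm([
  [[0,0,0,0,0,0.0005,0],[0,0,0,0,0,0.0005,0],[0,0,0,0,0,0,0],[0,0,0,0,0,0,0]],
])

```text
t: 13.32
tcp_pos: [0.6106, 0.0751, 0.3147]
tool_rot: [-1.571, -2.72, 0.0]
force: [-0.4, 0.6, -1.0]
width: 0.0157
```

>>> step_arm([
  [[0,0,0,0,0,0.0005,0],[0,0,0,0,0,0.0005,0],[0,0,0,0,0,0,0],[0,0,0,0,0,0,0]],
])

```text
t: 13.65
tcp_pos: [0.6107, 0.075, 0.3138]
tool_rot: [1.571, 2.72, -0.0]
force: [-0.1, -0.4, -0.8]
width: 0.0157
```

>>> step_arm([
  [[0,0,0,0,0,0.0005,0],[0,0,0,0,0,0.0005,0],[0,0,0,0,0,0,0],[0,0,0,0,0,0,0]],
])

```text
t: 13.98
tcp_pos: [0.6107, 0.075, 0.313]
tool_rot: [1.571, 2.72, 0.0]
force: [0.2, -1.4, 0.3]
width: 0.0158
```

>>> step_arm([
  [[0,0,0,0,0,0.0005,0],[0,0,0,0,0,0,0],[0,0,0,0,0,0,0]],
])

```text
t: 14.23
tcp_pos: [0.6108, 0.075, 0.3129]
tool_rot: [1.571, 2.719, 0.001]
force: [0.3, -2.0, 3.4]
width: 0.0156
```

```bash
python3 st.py
```

```text
t 14.23 tcp [0.6108 0.075  0.3129] psi 119.98 tilt [ 0.0011 -0.0003] q [-0.059  0.445  1.497 -0.     1.199 -2.153] F [ 0.35 -1.96  3.4 ] M [-0.297  0.072 -0.015] w 0.0156
```

Light contact of 5 N as the hex meets the rim, with the side force pointing to -y. Shift that way.

>>> step_arm([
  [[0,0,0,-0.0006,-0.0004,0,0],[0,0,0,0,0,0,0],[0,0,0,0,0,0,0]],
])

```text
t: 14.48
tcp_pos: [0.6106, 0.0744, 0.3122]
tool_rot: [1.571, 2.72, 0.0]
force: [1.9, -1.9, -0.9]
width: 0.0157
```

```bash
python3 st.py
```

```text
t 14.48 tcp [0.6106 0.0744 0.3122] psi 119.98 tilt [0.0004 0.    ] q [-0.06   0.445  1.498  0.     1.198 -2.154] F [ 1.85 -1.87 -0.9 ] M [-0.241 -0.298 -0.011] w 0.0157
```

>>> step_arm([
  [[0,0,0,-0.0006,0.0002,0,0],[0,0,0,0,0,0.0005,0],[0,0,0,0,0,0.0005,0],[0,0,0,0,0,0,0],[0,0,0,0,0,0,0]],
])

```text
t: 14.9
tcp_pos: [0.6109, 0.074, 0.3107]
tool_rot: [-1.571, -2.72, 0.001]
force: [1.4, -0.6, -3.2]
width: 0.0158
```

```bash
python3 st.py
```

```text
t 14.9 tcp [0.6109 0.074  0.3107] psi 119.98 tilt [-0.001   0.0001] q [-0.06   0.448  1.498  0.     1.197 -2.155] F [ 1.43 -0.58 -3.22] M [-0.072 -0.266 -0.012] w 0.0158
```

The hex is going in, with no axial load. Continue down slowly.

>>> step_arm([
  [[0,0,0,-0.0003,0.0004,0,0],[0,0,0,0,0,0.0005,0],[0,0,0,0,0,0.0005,0],[0,0,0,0,0,0.0005,0],[0,0,0,0,0,0.0005,0],[0,0,0,0,0,0,0],[0,0,0,0,0,0,0]],
])

```text
t: 15.48
tcp_pos: [0.6115, 0.074, 0.3092]
tool_rot: [-1.571, -2.72, 0.0]
force: [-0.1, -0.2, -2.5]
width: 0.0154
```

```bash
python3 st.py
```

```text
t 15.48 tcp [0.6115 0.074  0.3092] psi 119.97 tilt [-0.0003  0.0001] q [-0.061  0.45   1.499  0.     1.193 -2.155] F [-0.14 -0.19 -2.49] M [ 0.012  0.015 -0.067] w 0.0154
```

Free all round. On down to about 1 mm above the expected floor, then gently.

>>> step_arm([
  [[0,0,0,0,0,0.001,0],[0,0,0,0,0,0.001,0],[0,0,0,0,0,0.001,0],[0,0,0,0,0,0.0005,0],[0,0,0,0,0,0.0005,0],[0,0,0,0,0,0,0],[0,0,0,0,0,0,0]],
])

```text
t: 16.07
tcp_pos: [0.6115, 0.0739, 0.3052]
tool_rot: [-1.571, -2.72, 0.0]
force: [0.1, -0.5, -2.6]
width: 0.0157
```

>>> step_arm([
  [[0,0,0,0,0,0.0005,0],[0,0,0,0,0,0.0005,0],[0,0,0,0,0,0,0],[0,0,0,0,0,0,0]],
])

```text
t: 16.4
tcp_pos: [0.6115, 0.0739, 0.3042]
tool_rot: [-1.571, -2.72, 0.0]
force: [0.2, 1.0, -1.2]
width: 0.0159
```

```bash
python3 st.py
```

```text
t 16.4 tcp [0.6115 0.0739 0.3042] psi 119.98 tilt [-0.0001 -0.    ] q [-0.061  0.454  1.505 -0.     1.183 -2.155] F [ 0.22  1.03 -1.22] M [ 0.072  0.009 -0.011] w 0.0159
```

>>> step_arm([
  [[0,0,0,0,0,0.0004,0],[0,0,0,0,0,0.0004,0],[0,0,0,0,0,0,0],[0,0,0,0,0,0,0]],
])

```text
t: 16.73
tcp_pos: [0.6115, 0.0739, 0.3037]
tool_rot: [1.571, 2.72, 0.0]
force: [-0.6, 0.0, 0.3]
width: 0.0156
```

>>> step_arm([
  [[0,0,0,0,0,0.0004,0],[0,0,0,0,0,0,0],[0,0,0,0,0,0,0]],
])

```text
t: 16.98
tcp_pos: [0.6116, 0.0739, 0.3036]
tool_rot: [1.571, 2.72, 0.001]
force: [-1.1, 0.6, 4.0]
width: 0.0159
```

```bash
python3 st.py
```

```text
t 16.98 tcp [0.6116 0.0739 0.3036] psi 119.98 tilt [ 0.0007 -0.    ] q [-0.061  0.455  1.506 -0.     1.18  -2.155] F [-1.13  0.63  4.  ] M [0.109 0.255 0.087] w 0.0159
```

Seated: a floor contact of 5 N at TCP z 0.3036, where 0.3035 was predicted. Ease up slightly and turn clockwise (+rz).

>>> step_arm([
  [[0,0,0,0,0,-0.0004,0],[0,0,0.03,0,0,0,0],[0,0,0.05,0,0,0,0],[0,0,0.05,0,0,0,0],[0,0,0.05,0,0,0,0],[0,0,0.05,0,0,0,0],[0,0,0.05,0,0,0,0],[0,0,0.05,0,0,0,0],[0,0,0.02,0,0,0,0]],
])

```text
t: 17.73
tcp_pos: [0.6114, 0.0741, 0.3036]
tool_rot: [-2.023, -2.403, 0.0]
force: [-1.9, 1.0, 4.1]
width: 0.0159
```

```bash
python3 st.py
```

```text
t 17.73 tcp [0.6114 0.0741 0.3036] psi 99.81 tilt [-0.0004  0.0002] q [-0.06   0.455  1.506  0.     1.182 -1.803] F [-1.89  0.97  4.08] M [0.133 0.497 0.081] w 0.0159
```

>>> step_arm([
  [[0,0,0.05,0.0003,-0.0005,-0.0002,0],[0,0,0.06,0,0,0,0],[0,0,0.06,0,0,0,0],[0,0,0.06,0,0,0,0],[0,0,0.06,0,0,0,0],[0,0,0.06,0,0,0,0],[0,0,0.06,0,0,0,0],[0,0,0.06,0,0,0,0],[0,0,0.06,0,0,0,0],[0,0,0.06,0,0,0,0],[0,0,0.06,0,0,0,0],[0,0,0.06,0,0,0,0],[0,0,0.06,0,0,0,0],[0,0,0.06,0,0,0,0],[0,0,0.06,0,0,0,0],[0,0,0.06,0,0,0,0]],
])

```text
t: 19.07
tcp_pos: [0.6108, 0.0747, 0.3036]
tool_rot: [-2.897, -1.211, -0.0]
force: [-1.6, 1.7, 2.9]
width: 0.0157
```

```bash
python3 st.py
```

```text
t 19.07 tcp [0.6108 0.0747 0.3036] psi 45.38 tilt [-0.0004  0.0012] q [-6.000e-02  4.540e-01  1.507e+00  1.000e-03  1.181e+00 -8.520e-01] F [-1.61  1.75  2.93] M [0.564 0.339 0.11 ] w 0.0157
```

>>> step_arm([
  [[0,0,0.05,0.0001,-0.0006,0,0],[0,0,0.06,0,0,0,0],[0,0,0.06,0,0,0,0],[0,0,0.06,0,0,0,0],[0,0,0.06,0,0,0,0],[0,0,0.06,0,0,0,0],[0,0,0.06,0,0,0,0],[0,0,0.06,0,0,0,0],[0,0,0.06,0,0,0,0],[0,0,0.06,0,0,0,0],[0,0,0.06,0,0,0,0],[0,0,0.06,0,0,0,0],[0,0,0.06,0,0,0,0],[0,0,0.06,0,0,0,0],[0,0,0.06,0,0,0,0],[0,0,0.06,0,0,0,0],[0,0,0.06,0,0,0,0],[0,0,0.06,0,0,0,0],[0,0,0.06,0,0,0,0]],
])

```text
t: 20.65
tcp_pos: [0.6109, 0.0754, 0.3036]
tool_rot: [-3.095, 0.528, -0.001]
force: [0.4, 3.4, 2.0]
width: 0.0157
```

```bash
python3 st.py
```

```text
t 20.65 tcp [0.6109 0.0754 0.3036] psi -19.38 tilt [0.0012 0.0019] q [-0.059  0.454  1.507  0.002  1.18   0.279] F [0.4  3.4  1.95] M [ 0.766 -0.086  0.154] w 0.0157
```

>>> step_arm([
  [[0,0,0.05,-0.0002,-0.0007,0,0],[0,0,0.06,0,0,0,0],[0,0,0.06,0,0,0,0],[0,0,0.06,0,0,0,0],[0,0,0.06,0,0,0,0],[0,0,0.06,0,0,0,0],[0,0,0.06,0,0,0,0],[0,0,0.06,0,0,0,0],[0,0,0.06,0,0,0,0],[0,0,0.06,0,0,0,0]],
])

```text
t: 21.48
tcp_pos: [0.6113, 0.0759, 0.3037]
tool_rot: [-2.807, 1.405, -0.002]
force: [1.9, 2.3, 0.1]
width: 0.0156
```

```bash
python3 st.py
```

```text
t 21.48 tcp [0.6113 0.0759 0.3037] psi -53.18 tilt [0.0023 0.0013] q [-0.058  0.454  1.507  0.002  1.179  0.87 ] F [1.85 2.25 0.1 ] M [ 0.563 -0.308  0.095] w 0.0156
```

Now slower, watching the wrist torque.

>>> step_arm([
  [[0,0,0.04,0.0002,-0.0006,0,0],[0,0,0.05,0,0,0,0],[0,0,0.05,0,0,0,0],[0,0,0.04,0,0,0,0],[0,0,0.03,0,0,0,0],[0,0,0.03,0,0,0,0]],
])

```text
t: 21.98
tcp_pos: [0.6118, 0.076, 0.3037]
tool_rot: [-2.62, 1.729, -0.002]
force: [1.1, 2.1, -0.8]
width: 0.0154
```

```bash
python3 st.py
```

```text
t 21.98 tcp [0.6118 0.076  0.3037] psi -66.85 tilt [0.002 0.001] q [-5.700e-02  4.550e-01  1.505e+00  1.000e-03  1.180e+00  1.109e+00] F [ 1.11  2.08 -0.83] M [ 0.457 -0.214  0.091] w 0.0154
```

>>> step_arm([
  [[0,0,0.03,0,0,0,0],[0,0,0.03,0,0,0,0],[0,0,0.03,0,0,0,0]],
])

```text
t: 22.23
tcp_pos: [0.6118, 0.0759, 0.3037]
tool_rot: [-2.54, 1.845, -0.002]
force: [1.8, 2.0, 0.7]
width: 0.0155
```

```bash
python3 st.py
```

```text
t 22.23 tcp [0.6118 0.0759 0.3037] psi -72.0 tilt [0.0022 0.0009] q [-5.800e-02  4.550e-01  1.505e+00  1.000e-03  1.180e+00  1.199e+00] F [1.81 1.97 0.74] M [ 0.422 -0.307  0.088] w 0.0155
```

>>> step_arm([
  [[0,0,0.03,0,0,0,0],[0,0,0.03,0,0,0,0],[0,0,0.03,0,0,0,0]],
])

```text
t: 22.48
tcp_pos: [0.6119, 0.0759, 0.3037]
tool_rot: [-2.454, 1.958, -0.002]
force: [1.8, 2.2, -0.1]
width: 0.0158
```

```bash
python3 st.py
```

```text
t 22.48 tcp [0.6119 0.0759 0.3037] psi -77.16 tilt [0.0023 0.0009] q [-5.800e-02  4.550e-01  1.505e+00  1.000e-03  1.179e+00  1.289e+00] F [ 1.81  2.25 -0.06] M [ 0.384 -0.319  0.116] w 0.0158
```

>>> step_arm([
  [[0,0,0.03,0,0,0,0],[0,0,0.03,0,0,0,0],[0,0,0.03,0,0,0,0]],
])

```text
t: 22.73
tcp_pos: [0.6119, 0.0759, 0.3037]
tool_rot: [-2.364, 2.066, -0.002]
force: [2.1, 1.0, 0.2]
width: 0.0157
```

```bash
python3 st.py
```

```text
t 22.73 tcp [0.6119 0.0759 0.3037] psi -82.31 tilt [0.0024 0.0008] q [-5.800e-02  4.550e-01  1.505e+00  1.000e-03  1.179e+00  1.379e+00] F [2.13 0.97 0.18] M [ 0.304 -0.342  0.165] w 0.0157
```

>>> step_arm([
  [[0,0,0.02,0,0,0,0],[0,0,0.02,0,0,0,0]],
])

```text
t: 22.9
tcp_pos: [0.6118, 0.0758, 0.3037]
tool_rot: [-2.322, 2.113, -0.002]
force: [2.3, 2.0, -0.7]
width: 0.0155
```

```bash
python3 st.py
```

```text
t 22.9 tcp [0.6118 0.0758 0.3037] psi -84.6 tilt [0.002  0.0006] q [-5.800e-02  4.550e-01  1.505e+00  1.000e-03  1.180e+00  1.419e+00] F [ 2.33  1.97 -0.72] M [ 0.48  -0.57   0.145] w 0.0155
```

>>> step_arm([
  [[0,0,0.02,0,0,0,0],[0,0,0.02,0,0,0,0]],
])

```text
t: 23.07
tcp_pos: [0.6117, 0.0757, 0.3037]
tool_rot: [-2.279, 2.16, -0.001]
force: [3.7, 2.2, -1.8]
width: 0.0155
```

```bash
python3 st.py
```

```text
t 23.07 tcp [0.6117 0.0757 0.3037] psi -86.94 tilt [0.0016 0.0004] q [-5.800e-02  4.550e-01  1.505e+00  1.000e-03  1.180e+00  1.459e+00] F [ 3.68  2.24 -1.83] M [ 0.609 -0.81   0.118] w 0.0155
```

>>> step_arm([
  [[0,0,0.02,0,0,0,0],[0,0,0.02,0,0,0,0]],
])

```text
t: 23.23
tcp_pos: [0.6116, 0.0757, 0.3037]
tool_rot: [-2.235, 2.206, -0.001]
force: [4.5, 3.1, -2.4]
width: 0.0157
```

```bash
python3 st.py
```

```text
t 23.23 tcp [0.6116 0.0757 0.3037] psi -89.26 tilt [0.0013 0.0004] q [-0.058  0.455  1.505  0.     1.18   1.5  ] F [ 4.52  3.07 -2.36] M [ 0.754 -1.017  0.109] w 0.0157
```

The side load is growing with little change in torque. I'll relieve it before judging the stop.

>>> step_arm([
  [[0,0,0,-0.0005,-0.0007,0,0],[0,0,0,0,0,0,0],[0,0,0,0,0,0,0]],
])

```text
t: 23.48
tcp_pos: [0.612, 0.076, 0.3037]
tool_rot: [-2.238, 2.205, -0.001]
force: [5.2, 1.5, -1.4]
width: 0.0158
```

```bash
python3 st.py
```

```text
t 23.48 tcp [0.612  0.076  0.3037] psi -89.14 tilt [ 0.0003 -0.0002] q [-0.057  0.456  1.503 -0.     1.182  1.499] F [ 5.16  1.52 -1.39] M [ 0.434 -0.862  0.152] w 0.0158
```

>>> step_arm([
  [[0,0,0,-0.0004,-0.0006,0,0],[0,0,0,0,0,0,0],[0,0,0,0,0,0,0]],
])

```text
t: 23.73
tcp_pos: [0.6125, 0.0763, 0.3037]
tool_rot: [2.237, -2.204, 0.0]
force: [2.8, 0.9, -0.8]
width: 0.0156
```

```bash
python3 st.py
```

```text
t 23.73 tcp [0.6125 0.0763 0.3037] psi -89.15 tilt [-0.0003 -0.0005] q [-5.600e-02  4.570e-01  1.502e+00 -1.000e-03  1.183e+00  1.500e+00] F [ 2.8   0.88 -0.79] M [ 0.174 -0.626  0.108] w 0.0156
```

>>> step_arm([
  [[0,0,0.02,0,-0.0005,0,0],[0,0,0.02,0,0,0,0],[0,0,0,0,0,0,0]],
])

```text
t: 23.98
tcp_pos: [0.6129, 0.0763, 0.3036]
tool_rot: [2.191, -2.251, -0.0]
force: [2.4, -0.6, 1.1]
width: 0.0158
```

```bash
python3 st.py
```

```text
t 23.98 tcp [0.6129 0.0763 0.3036] psi -91.54 tilt [-0.0006 -0.0004] q [-0.056  0.458  1.501 -0.     1.184  1.541] F [ 2.42 -0.58  1.06] M [-0.018 -0.369  0.096] w 0.0158
```

>>> step_arm([
  [[0,0,0.02,0,0,0,0],[0,0,0.02,0,0,0,0],[0,0,0,0,0,0,0]],
])

```text
t: 24.23
tcp_pos: [0.6129, 0.0763, 0.3036]
tool_rot: [2.146, -2.294, -0.0]
force: [2.5, 0.1, 1.6]
width: 0.0155
```

```bash
python3 st.py
```

```text
t 24.23 tcp [0.6129 0.0763 0.3036] psi -93.83 tilt [-0.0004 -0.0003] q [-0.056  0.458  1.501 -0.     1.184  1.581] F [2.5  0.1  1.55] M [-0.216 -0.237  0.058] w 0.0155
```

```bash
sed -i '$a print("tau6",np.round(o["tau"][5],3),"turned",round(float(np.radians((119.98-np.degrees(np.arctan2(r[1,0],r[0,0]))))%(2*np.pi)),3))' st.py; python3 st.py
```

```text
t 24.23 tcp [0.6129 0.0763 0.3036] psi -93.83 tilt [-0.0004 -0.0003] q [-0.056  0.458  1.501 -0.     1.184  1.581] F [2.5  0.1  1.55] M [-0.216 -0.237  0.058] w 0.0155
tau6 0.38 turned 3.732
```

>>> step_arm([
  [[0,0,0.02,0,0,0,0],[0,0,0.02,0,0,0,0],[0,0,0.02,0,0,0,0]],
])

```text
t: 24.48
tcp_pos: [0.613, 0.0764, 0.3037]
tool_rot: [2.076, -2.358, 0.0]
force: [1.9, -1.1, 1.7]
width: 0.0156
```

```bash
python3 st.py
```

```text
t 24.48 tcp [0.613  0.0764 0.3037] psi -97.29 tilt [-0.0002 -0.0003] q [-0.056  0.458  1.501 -0.     1.183  1.642] F [ 1.85 -1.07  1.73] M [-0.333 -0.159  0.132] w 0.0156
tau6 -0.201 turned 3.792
```

>>> step_arm([
  [[0,0,0.02,0,0,0,0],[0,0,0.02,0,0,0,0],[0,0,0.02,0,0,0,0]],
])

```text
t: 24.73
tcp_pos: [0.613, 0.0764, 0.3037]
tool_rot: [2.004, -2.419, 0.0]
force: [1.3, -1.6, 1.5]
width: 0.0156
```

```bash
python3 st.py
```

```text
t 24.73 tcp [0.613  0.0764 0.3037] psi -100.73 tilt [-0.0001 -0.0003] q [-0.056  0.458  1.5   -0.     1.183  1.702] F [ 1.33 -1.65  1.49] M [-0.426 -0.192  0.122] w 0.0156
tau6 -0.19 turned 3.852
```

>>> step_arm([
  [[0,0,0.02,0.0005,-0.0002,0,0],[0,0,0.02,0,0,0,0],[0,0,0.02,0,0,0,0]],
])

```text
t: 24.98
tcp_pos: [0.6131, 0.076, 0.3036]
tool_rot: [-1.931, 2.478, 0.0]
force: [0.9, -0.5, 1.7]
width: 0.0157
```

```bash
python3 st.py
```

```text
t 24.98 tcp [0.6131 0.076  0.3036] psi -104.16 tilt [-0.0001  0.0002] q [-0.057  0.458  1.5    0.     1.183  1.761] F [ 0.92 -0.53  1.66] M [-0.189 -0.141  0.148] w 0.0157
tau6 -0.194 turned 3.912
```

>>> step_arm([
  [[0,0,0.02,0,0,0,0],[0,0,0.02,0,0,0,0]],
])

```text
t: 25.15
tcp_pos: [0.6131, 0.076, 0.3036]
tool_rot: [1.881, -2.516, -0.0]
force: [1.7, -1.4, 2.1]
width: 0.0158
```

```bash
python3 st.py
```

```text
t 25.15 tcp [0.6131 0.076  0.3036] psi -106.46 tilt [-0.0001  0.    ] q [-0.057  0.458  1.5    0.     1.183  1.801] F [ 1.69 -1.43  2.13] M [-0.192 -0.149  0.067] w 0.0158
tau6 -0.191 turned 3.952
```

>>> step_arm([
  [[0,0,0.02,0,0,0,0],[0,0,0.02,0,0,0,0]],
])

```text
t: 25.32
tcp_pos: [0.6131, 0.0759, 0.3036]
tool_rot: [1.83, -2.554, -0.0]
force: [0.3, -0.8, 1.1]
width: 0.0155
```

```bash
python3 st.py
```

```text
t 25.32 tcp [0.6131 0.0759 0.3036] psi -108.75 tilt [-0.0001 -0.    ] q [-0.057  0.458  1.5   -0.     1.183  1.841] F [ 0.3  -0.83  1.09] M [-0.21  -0.15   0.191] w 0.0155
tau6 -0.15 turned 3.992
```

>>> step_arm([
  [[0,0,0.02,0,0,0,0],[0,0,0.02,0,0,0,0]],
])

```text
t: 25.48
tcp_pos: [0.6131, 0.076, 0.3037]
tool_rot: [1.779, -2.589, 0.0]
force: [1.0, -0.5, 0.8]
width: 0.0155
```

```bash
python3 st.py
```

```text
t 25.48 tcp [0.6131 0.076  0.3037] psi -111.03 tilt [ 0.     -0.0001] q [-0.057  0.458  1.5   -0.     1.183  1.881] F [ 0.98 -0.46  0.78] M [-0.219 -0.17   0.252] w 0.0155
tau6 -0.087 turned 4.032
```

>>> step_arm([
  [[0,0,0.02,0,0,0,0],[0,0,0.02,0,0,0,0]],
])

```text
t: 25.65
tcp_pos: [0.6132, 0.0759, 0.3037]
tool_rot: [1.727, -2.625, 0.0]
force: [0.9, -1.3, 0.5]
width: 0.0158
```

```bash
python3 st.py
```

```text
t 25.65 tcp [0.6132 0.0759 0.3037] psi -113.32 tilt [ 0.0001 -0.0001] q [-0.057  0.458  1.5   -0.     1.183  1.921] F [ 0.93 -1.25  0.48] M [-0.3   -0.144  0.27 ] w 0.0158
tau6 -0.032 turned 4.072
```

>>> step_arm([
  [[0,0,0.02,0,0,0,0],[0,0,0.02,0,0,0,0]],
])

```text
t: 25.82
tcp_pos: [0.6131, 0.0759, 0.3037]
tool_rot: [1.674, -2.659, 0.0]
force: [1.5, -1.3, 0.8]
width: 0.0159
```

```bash
python3 st.py
```

```text
t 25.82 tcp [0.6131 0.0759 0.3037] psi -115.61 tilt [ 0.     -0.0001] q [-0.057  0.458  1.5   -0.     1.183  1.961] F [ 1.48 -1.35  0.81] M [-0.274 -0.197  0.341] w 0.0159
tau6 0.012 turned 4.112
```

A steady rise: wrist torque 0.12 → 0.34 and joint torque +0.2 N·m over the last 0.14 rad, starting about 3.97 rad into the turn. That is the stop. Ease back to unload, then open and rise.

>>> step_arm([
  [[0,0,-0.03,0,0,0,0],[0,0,-0.03,0,0,0,0],[0,0,-0.03,0,0,0,0],[0,0,-0.03,0,0,0,0],[0,0,0,0,0,0,0]],
])

```text
t: 26.23
tcp_pos: [0.6131, 0.0759, 0.3037]
tool_rot: [-1.832, 2.552, 0.0]
force: [0.7, -1.3, 1.1]
width: 0.0159
```

```bash
python3 st.py
```

```text
t 26.23 tcp [0.6131 0.0759 0.3037] psi -108.66 tilt [-0.      0.0002] q [-0.057  0.458  1.5    0.     1.183  1.839] F [ 0.66 -1.3   1.09] M [-0.203 -0.136 -0.127] w 0.0159
tau6 -0.523 turned 3.991
```

Backing off shows a reversed torque, so the bolt may have been dragged back a little. I'll retighten and check.

>>> step_arm([
  [[0,0,0.02,0,0,0,0],[0,0,0.02,0,0,0,0],[0,0,0,0,0,0,0]],
])

```text
t: 26.48
tcp_pos: [0.6131, 0.0759, 0.3037]
tool_rot: [1.778, -2.59, 0.0]
force: [1.3, -0.4, 0.6]
width: 0.0157
```

```bash
python3 st.py
```

```text
t 26.48 tcp [0.6131 0.0759 0.3037] psi -111.07 tilt [ 0. -0.] q [-0.057  0.458  1.5   -0.     1.183  1.881] F [ 1.33 -0.41  0.63] M [-0.283 -0.141  0.054] w 0.0157
tau6 0.387 turned 4.033
```

>>> step_arm([
  [[0,0,0.02,0,0,0,0],[0,0,0.02,0,0,0,0],[0,0,0,0,0,0,0]],
])

```text
t: 26.73
tcp_pos: [0.6131, 0.0759, 0.3037]
tool_rot: [1.727, -2.625, 0.0]
force: [2.0, -0.7, 1.2]
width: 0.0157
```

```bash
python3 st.py
```

```text
t 26.73 tcp [0.6131 0.0759 0.3037] psi -113.32 tilt [ 0.     -0.0001] q [-0.057  0.458  1.5   -0.     1.183  1.921] F [ 1.98 -0.67  1.24] M [-0.297 -0.154  0.136] w 0.0157
tau6 0.38 turned 4.072
```

>>> step_arm([
  [[0,0,0.02,0,0,0,0],[0,0,0.02,0,0,0,0],[0,0,0,0,0,0,0]],
])

```text
t: 26.98
tcp_pos: [0.6132, 0.0759, 0.3037]
tool_rot: [-1.674, 2.658, -0.0]
force: [0.3, -1.5, 1.9]
width: 0.0157
```

```bash
python3 st.py
```

```text
t 26.98 tcp [0.6132 0.0759 0.3037] psi -115.59 tilt [ 0.0001 -0.0001] q [-0.057  0.458  1.5   -0.     1.183  1.96 ] F [ 0.32 -1.5   1.93] M [-0.332 -0.127  0.301] w 0.0157
tau6 0.564 turned 4.112
```

Repeatable and elastic: 0.30 N·m at the same angle, well above the 0.12 drag, so the bolt is against its stop. Unload by 0.06 rad, then release.

>>> step_arm([
  [[0,0,-0.02,0,0,0,0],[0,0,-0.02,0,0,0,0],[0,0,-0.02,0,0,0,0],[0,0,0,0,0,0,0],[0,0,0,0,0,0,0]],
], squeeze=20)

```text
t: 27.4
tcp_pos: [0.613, 0.0758, 0.3036]
tool_rot: [1.755, -2.605, -0.0]
force: [-0.2, -1.4, 3.7]
width: 0.0162
```

```bash
python3 st.py
```

```text
t 27.4 tcp [0.613  0.0758 0.3036] psi -112.08 tilt [-0.0005 -0.0001] q [-0.057  0.458  1.501 -0.     1.184  1.899] F [-0.18 -1.36  3.75] M [-0.585  0.281 -0.121] w 0.0162
tau6 -0.165 turned 4.05
```

>>> step_arm([
  [[0,0,0,0,0,0,0.3],[0,0,0,0,0,0,0.45],[0,0,0,0,0,0,0.45],[0,0,0,0,0,0,0.45],[0,0,0,0,0,0,0.45],[0,0,0,0,0,0,0.45]],
])

```text
t: 27.9
tcp_pos: [0.613, 0.0761, 0.3034]
tool_rot: [1.755, -2.605, -0.001]
force: [-0.4, -0.3, 0.0]
width: 0.0418
```

```bash
python3 st.py
python3 - <<'E'
from h import *
c=bot.read_camera("wrist");W=cloud(c);save(c,"w8.png")
s=(W[...,2]>.12)&(W[...,2]<.15)&(np.hypot(W[...,0]-.611,W[...,1]-.075)<.056)&(c["pixels"][...,0]>1.8*c["pixels"][...,2].astype(float))
q=(W[s][:,:2]*1000).astype(np.float32);print(len(q),np.median(W[s][:,2]))
if len(q)>20:
  v=cv2.fitLine(q,cv2.DIST_HUBER,0,.01,.01).ravel();print(q.mean(0),np.degrees(np.arctan2(v[1],v[0])))
E
```

```text
t 27.9 tcp [0.613  0.0761 0.3034] psi -112.06 tilt [-0.0006  0.0001] q [-0.057  0.458  1.501  0.     1.183  1.899] F [-0.38 -0.32  0.04] M [ 0.043  0.137 -0.001] w 0.0418
tau6 0.0 turned 4.05
3363 0.13516276314701936
[625.6288    69.861496] -22.796276
```

Released; the key stands. The small reverse torque before release leaves some doubt, so I'll regrasp, nip up once more and let go without backing off.

>>> step_arm([
  [[0,0,0,0,0,0,0],[0,0,0,0,0,0,0],[0,0,0,0,0,0,0],[0,0,0,0,0,0,0],[0,0,0,0,0,0,0],[0,0,0,0,0,0,0]],
], squeeze=45)

```text
t: 28.45
tcp_pos: [0.6131, 0.0758, 0.3037]
tool_rot: [1.755, -2.605, 0.0]
force: [-1.1, -1.3, 0.4]
width: 0.0159
```

```bash
python3 st.py
```

```text
t 28.45 tcp [0.6131 0.0758 0.3037] psi -112.07 tilt [-0.0002 -0.0005] q [-5.700e-02  4.580e-01  1.500e+00 -1.000e-03  1.184e+00  1.899e+00] F [-1.07 -1.33  0.4 ] M [-0.267  0.274 -0.041] w 0.0159
tau6 -0.029 turned 4.05
```

>>> step_arm([
  [[0,0,0.02,0,0,0,0],[0,0,0.02,0,0,0,0],[0,0,0,0,0,0,0]],
])

```text
t: 28.7
tcp_pos: [0.6131, 0.0758, 0.3037]
tool_rot: [1.701, -2.641, 0.0]
force: [0.2, -1.3, 1.2]
width: 0.0158
```

```bash
python3 st.py
```

```text
t 28.7 tcp [0.6131 0.0758 0.3037] psi -114.44 tilt [-0.0002 -0.0005] q [-5.700e-02  4.580e-01  1.500e+00 -1.000e-03  1.184e+00  1.940e+00] F [ 0.16 -1.28  1.19] M [-0.423  0.31   0.231] w 0.0158
tau6 0.484 turned 4.091
```

>>> step_arm([
  [[0,0,0.015,0,0,0,0],[0,0,0,0,0,0,0]],
])

```text
t: 28.87
tcp_pos: [0.6131, 0.0758, 0.3037]
tool_rot: [1.682, -2.653, 0.0]
force: [-1.4, -1.4, -0.5]
width: 0.0157
```

```bash
python3 st.py
```

```text
t 28.87 tcp [0.6131 0.0758 0.3037] psi -115.27 tilt [-0.0001 -0.0004] q [-0.057  0.458  1.5   -0.     1.183  1.955] F [-1.37 -1.38 -0.48] M [-0.507  0.361  0.375] w 0.0157
tau6 0.46 turned 4.106
```

>>> step_arm([
  [[0,0,0,0,0,0,0.3],[0,0,0,0,0,0,0.45],[0,0,0,0,0,0,0.45],[0,0,0,0,0,0,0.45],[0,0,0,0,0,0,0.45],[0,0,0,0,0,-0.01,0.45],[0,0,0,0,0,-0.015,0.45],[0,0,0,0,0,-0.02,0.45],[0,0,0,0,0,-0.02,0.45],[0,0,0,0,0,-0.02,0.45],[0,0,0,0,0,-0.015,0.45],[0,0,0,0,0,0,0.45],[0,0,0,0,0,0,0.45]],
])

```text
t: 29.95
tcp_pos: [0.6132, 0.076, 0.4049]
tool_rot: [-1.682, 2.651, -0.002]
force: [-0.8, 0.2, -1.2]
width: 0.0417
```

```bash
python3 st.py
python3 - <<'E'
from h import *
c=bot.read_camera("wrist");W=cloud(c);save(c,"w9.png")
s=(W[...,2]>.12)&(W[...,2]<.15)&(np.hypot(W[...,0]-.612,W[...,1]-.075)<.056)
q=(W[s][:,:2]*1000).astype(np.float32);print(len(q),np.percentile(W[s][:,2],[5,50,95]))
v=cv2.fitLine(q,cv2.DIST_HUBER,0,.01,.01).ravel();print(cv2.minAreaRect(q),np.degrees(np.arctan2(v[1],v[0])))
P=W[s];A=np.c_[P[:,:2]-P[:,:2].mean(0),np.ones(len(P))];print("slope",np.linalg.lstsq(A,P[:,2],rcond=None)[0])
E
```

```text
t 29.95 tcp [0.6132 0.076  0.4049] psi -115.22 tilt [ 0.0026 -0.0001] q [-0.057  0.38   1.363  0.     1.396  1.954] F [-0.78  0.17 -1.17] M [0.059 0.202 0.   ] w 0.0417
tau6 -0.0 turned 4.105
1723 [0.1323597  0.13508526 0.13640888]
((612.406005859375, 75.5344467163086), (16.016143798828125, 98.43267822265625), 67.1376724243164) -22.952457
slope [-0.00617913  0.00844796  0.13474941]
```

View pics/w9.png

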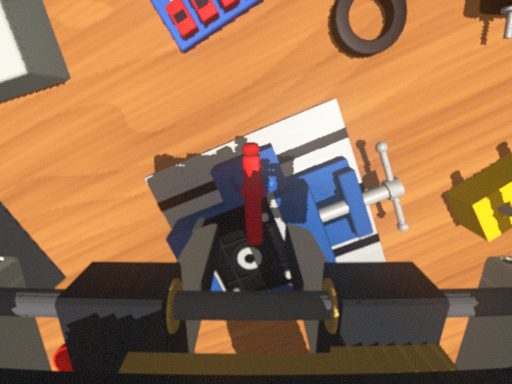

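The key stands upright in the bolt: bar level, top at 0.135 as expected, centred at (0.612, 0.0755). The gripper is clear, so I'll hand in.

```bash
python3 -c "
from bench import bot
print(bot.finish_job())"
```

```text
the job is handed in; nothing more can be done
None
```

I took the red hex key from the stand, seated it in the loose bolt's socket, tightened the bolt to its stop, let go, and handed the job in at about 30 s. I left the key standing in the bolt.

**Seating:** I felt for the socket with about 5–6 N. The key reached the floor at tool height 0.3036 m, where 0.3035 m was predicted.

**Tightening:** I turned the key about 4.1 rad clockwise. At that angle the wrist torque rose repeatably from about 0.12 N·m drag to 0.30–0.37 N·m, which I took as the stop. That reading is above the 0.25 N·m you asked for at the stop, though noise is about ±0.05 N·m and some of it is the grip flexing. The bolt joint itself can't be read, so "snug" rests on this torque rise.

**One doubt, repaired:** After the first tightening, easing back showed about −0.12 N·m, so the bolt may have been dragged back slightly. I regrasped, tightened again to the same angle and released without backing off.

**Last checks:**
- The handle was level and its height fitted a fully seated key.
- The bar centre was at (0.612, 0.0755), 5 mm from the middle of the slot.
- The gripper was clear, with about 1 N on the wrist.
- I took no final measurement of the other objects. I saw no contact with any of them during the job.

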